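Point out the cigar that completes the box

TASK

Show the packer how to complete the near open cigar box: with the fingers pointing straight down, point at the middle of the one short cigar on the near rolling board, the fingertips a finger's breadth or two above it, and stay there for two seconds; then point in the same way at the middle of the one empty place in that box for two seconds, and finish there, still pointing. Touch and move nothing; come down to each from well above, never bringing the fingertips low over the three long cigars.

Things in the scene. Friction and masses are not known exactly. Their poses are not given: they have to be found in the camera images.
- board: the thick, stained hardwood rolling board near the robot (another lies far back in the cutter tray), 134 x 236 x 41 mm, fixed flat on the table to the left of the box; origin at the centre of its underside, x across its 134 mm, y along its 236 mm, z up. Four brown cigars lie side by side on top, along its y, 32 mm from centre to centre, in any order
- short_cigar: the short, thick cigar of the four on the board: 118 mm long, 18 mm thick, loose. Origin at mid-length on its underside, so its top is at z = +18 mm; y runs along it, z up
- box: the open pine cigar box near the robot (not the full box at the back of the table), 150 x 161 x 31 mm, fixed; origin at the centre of its underside, x across its row of cigars, y along them, z up. Walls 8 mm thick and 31 mm high, floor 18 mm above the table. Five cigars lie in it side by side in six places, 22 mm from centre to centre; their tops are 36 mm above the table
- empty_place (a point): the centre of the one empty place in that box, level with the tops of the cigars (36 mm above the table); a thin cedar slip, 15 x 118 mm, lies on the floor there. It can be any of the six places. y runs along the place, x across it, z up
- long_cigar_a: one of the three long, slim cigars on the board: 146 mm long, 15 mm thick, loose; origin at mid-length on its underside, y along it, z up
- long_cigar_b: one of the three long, slim cigars on the board: 152 mm long, 16 mm thick, loose; origin at mid-length on its underside, y along it, z up
- long_cigar_c: one of the three long, slim cigars on the board: 149 mm long, 14 mm thick, loose; origin at mid-length on its underside, y along it, z up
- box_cigar_1: a cigar in the open box, 127 mm long, 18 mm thick, loose; origin at mid-length on its underside, y along it, z up
- box_cigar_2: a cigar in the open box, 125 mm long, 18 mm thick, loose; origin at mid-length on its underside, y along it, z up
- box_cigar_3: a cigar in the open box, 123 mm long, 18 mm thick, loose; origin at mid-length on its underside, y along it, z up
- box_cigar_4: a cigar in the open box, 127 mm long, 18 mm thick, loose; origin at mid-length on its underside, y along it, z up
- box_cigar_5: a cigar in the open box, 125 mm long, 18 mm thick, loose; origin at mid-length on its underside, y along it, z up
- weight: brass weight with a knob, 35 mm across, 54 mm high, loose, between the robot and the box; origin at the centre of its underside. To the right of it stands a fixed green screw press 0.32 m high, centred about 0.34 m ahead of the base and 0.2 m to its right, foot 150 x 220 mm: pass over or round it
- tin: low round tin, 60 mm across, 26 mm high, loose, behind the work; origin at the centre of its underside
- pot: pale glazed pot, 65 mm across, 56 mm high, loose, behind the board; origin at the centre of its underside
- punch: slim brass punch standing upright, 26 mm across, 67 mm high, loose, behind the work; origin at the centre of its underside
- knife: crescent leaf knife with a wooden back, 134 x 62 x 13 mm, lying loose behind the box; origin at the centre of its underside
Things that resemble listed ones, but are neither listed nor needed, are in the scene too. What is shaped like the short_cigar but white is not meant.

How it is judged:
By the outcome, as a careful person would: the job done as asked, in the order asked, and still so for the second after the job is handed in, with the robot touching nothing.
It also fails if it takes over 43 s, if anything falls off the work surface, if the arm or the gripper's body presses on something with over 40 N, if the wrist force passes 120 N, or if a joint passes its speed limit or range.

ROBOT

A 7-joint arm with a two-finger parallel gripper is mounted at the origin on a cart in front of the work surface, level with it; the furniture and walls round the work are solid. World frame = base frame: x ahead of the robot, y to its left, z up, the work surface at z = 0. Lengths are in m, angles in rad, forces in N, time in s.
With the tool pointing down it reaches from about 0.425 to 0.925 m from the base axis. Payload 6.8 kg.
Tool frame: the origin (TCP) lies between the finger pads, 19 mm behind the fingertips; this is the grasp point; z points along the fingers, y is the line along which they close (so a half turn about z gives the same grasp; the last joint's range is limited). The gripper opens to 85 mm and grips with 20 to 120 N. Pads are 22 mm wide; open, the fingers measure 114 mm over their backs; the gripper's body (76 mm by 85 mm) begins 54 mm behind the grasp point. The pads swing forward as they close: fully open they stand 13 mm farther back than shut.
Start: joints at [-1.382, 0.477, 0.022, 1.555, -0.011, 1.109, -0.083], TCP at [0.197, 0.646, 0.25] pointing down, gripper open.
Joint ranges: [-2.96, 2.96], [-0.34, 2.1], [-1.41, 1.46], [0.24, 2.44], [-1.37, 4.51], [0.17, 1.92], [-2.96, 2.96]. Speed limits (rad/s): [2.39, 2.39, 3.14, 3.14, 3.14, 3.14, 3.14].

INTERFACE

Orientations are given as a unit quaternion [w, x, y, z].
In Python, from cell import env, kin, camera, calibration, job gives the robot as it stands. The module is installed in compiled form; this text tells all that it offers. Calls block until the motion is done:
- env.reach(position, orientation): joint-space move of the TCP to a pose.
- env.movel(position, velocity=0.15, rot=None, stop_force=None): straight line of the TCP; rot=None keeps the orientation; velocity is the mean speed in m/s. With stop_force (N) it stops when the force on the tool has changed by that much, and returns True; else False.
- env.goto_joints(angles): joint-space move.
- env.grip(opening, f_grip=None): finger opening in m; f_grip is the grip in N (None keeps the last); returns when the fingers have stopped.
- env.dwell(seconds).
- kin.inverse_kinematics(position, orientation): joint angles nearest the present ones, or None.
- env.get_state(): the state.
- camera(name): name is "side" or "top" or "wrist"; returns (picture, depth): 420x560x3 uint8, blue, green, red; 420x560 float32, m along the optical axis (not along the pixel's ray), 0 where there is no reading.
- calibration(name): a dict with "fx", "fy", "cx", "cy" (pixels), "k1" (the pictures are not rectified: a ray, as slopes to the right and down, at radius r is drawn at 1 + k1 r^2 times it, then the intrinsics apply), "rvec" (rotation vector, rad) and "tvec" (3), from world to camera coordinates, as OpenCV has them. Camera axes: x right, y down, z forward; pixel columns grow to the right and rows downward; lengths in m; the calibration is good to about 2 mm. A picture is of the moment at which its call begins: read the wrist's pose just before it. calibration takes no time and is no camera call; for the wrist camera it gives the pose at the moment of the call.
A pose or a line that the arm cannot do raises env.PlanningError and nothing moves.
- job.job_done(): hands the job in; it is judged then, once.
The state is a dict: "time": time; "qpos": joint angles; "joint_velocities": joint speeds; "joint_torque": joint torques, N m; "tcp_pos": TCP position; "orientation": TCP orientation; "force": force on the tool from outside, world axes, zero at the start; "torque": the same for the moment, N m; "opening": finger opening in m; "gripper_force": force on a finger pad.
Only numpy, scipy, OpenCV 4.12 (cv2) and the standard library are available. Lean on these libraries where they do the work, as an engineer would, in place of code of your own. Each camera call takes 0.05 s, during which the arm holds its last target. There are 200 camera calls.

## Working session

There is one attempt and no reset: what is moved stays moved. The work goes in short steps, each a Python script; the robot and the scene stay as the last script left them, time stands still between calls to the robot, and variables do not carry over. Pictures are saved under pics/ and viewed, at most 10 in all, crops included, and the job is handed in when it is done.

```bash
mkdir -p pics; cat > h.py <<'E'
import numpy as np, cv2
from cell import env, kin, camera, calibration, job
def ray_plane(c, uv, z):
    # pixels -> points on world plane z
    uv=np.atleast_2d(np.array(uv,float)); d=np.c_[(uv[:,0]-c["cx"])/c["fx"],(uv[:,1]-c["cy"])/c["fy"]]
    s=d.copy()
    for _ in range(20): s=d/(1+c["k1"]*(s**2).sum(1,keepdims=True))
    R=cv2.Rodrigues(np.array(c["rvec"],float))[0]; t=np.array(c["tvec"],float).ravel()
    o=-R.T@t; r=np.c_[s,np.ones(len(s))]@R
    return o+r*((z-o[2])/r[:,2])[:,None]
def pix(c,P):
    P=np.atleast_2d(P); R=cv2.Rodrigues(np.array(c["rvec"],float))[0]
    q=P@R.T+np.array(c["tvec"],float).ravel(); s=q[:,:2]/q[:,2:]
    s=s*(1+c["k1"]*(s**2).sum(1,keepdims=True)); return s*[c["fx"],c["fy"]]+[c["cx"],c["cy"]]
E
python3 - <<'E'
from h import *
for n in ("top","side"):
    p,d=camera(n); cv2.imwrite(f"pics/{n}0.png",p); np.save(f"pics/{n}0.npy",d); print(n,calibration(n))
s=env.get_state(); print(s["time"],s["orientation"],s["tcp_pos"])
E
```

```text
top {'fx': 481.6333268149665, 'fy': 481.6333268149665, 'cx': 274.9967595451961, 'cy': 204.54550173486908, 'k1': -0.02543895979343163, 'rvec': array([ 2.16979609, -2.13340706,  0.1255957 ]), 'tvec': array([0.05401462, 0.58832296, 1.04792608])}
side {'fx': 421.18999663602887, 'fy': 421.18999663602887, 'cx': 280.30103306395745, 'cy': 213.48214143163415, 'k1': -0.02533033143730096, 'rvec': array([ 2.09943074, -0.39229396,  0.18415192]), 'tvec': array([-0.5096989 ,  0.20976353,  0.72712137])}
0.1 [-6.81672764e-05  1.47855206e-01  9.89008684e-01 -8.10538714e-04] [0.19730184 0.64501143 0.2490992 ]
```

View pics/top0.png

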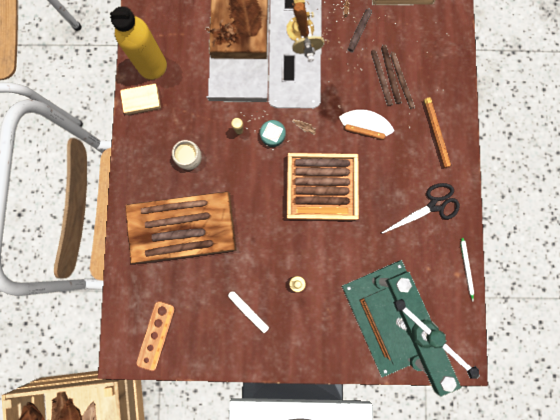

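View pics/side0.png

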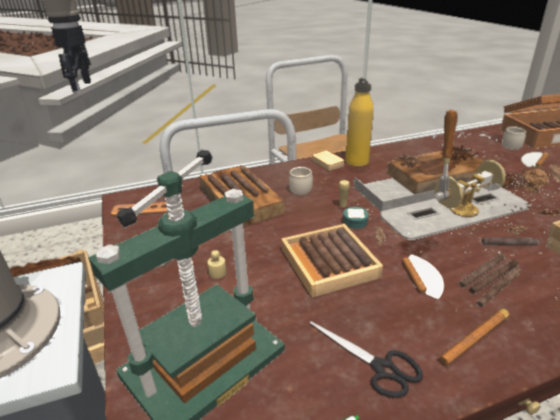

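The top view shows the near board at (180,228) with four cigars at rows 207, 220, 235 and 248. The near box is at (322,186), with cigars in five rows and what looks like an empty place at its near edge (322,211). The side view shows the same gap on the left/near side of the box, and the brown press is at right.

Things that could be mistaken for the short cigar:
- white stick (248,312)
- long cigars at rows 207, 220 and 248
- dark sticks (393,77)
- press rod (375,328)
- short and thick cigar at about (177,235), which is my candidate

Things that could be mistaken for the box: the full box at the back (400,0) and the perforated block (155,336).

```bash
python3 - <<'E'
from h import *
p=cv2.imread("pics/top0.png"); c=calibration("top")
a=cv2.resize(p[188:268,120:240],None,fx=6,fy=6,interpolation=cv2.INTER_CUBIC)[:, :396*2]
b=cv2.resize(p[148:226,280:366],None,fx=6,fy=6,interpolation=cv2.INTER_CUBIC)
W=np.zeros((600,800,3),np.uint8)
a=cv2.resize(p[188:268,120:240],(420,280),interpolation=cv2.INTER_CUBIC); b=cv2.resize(p[146:226,280:366],(376,350),interpolation=cv2.INTER_CUBIC)
W[:280,:420]=a; W[:350,424:]=b; cv2.imwrite("pics/crop.png",W)
def rects(m,off,z,mn):
    m=cv2.morphologyEx(m,cv2.MORPH_OPEN,np.ones((2,2),np.uint8))
    for k in cv2.findContours(m,cv2.RETR_EXTERNAL,cv2.CHAIN_APPROX_NONE)[0]:
        if cv2.contourArea(k)<mn: continue
        q=cv2.boxPoints(cv2.minAreaRect(k))+off; P=ray_plane(c,q,z)
        e=[np.linalg.norm(P[1]-P[0]),np.linalg.norm(P[2]-P[1])]; print(q.mean(0).round(1),P.mean(0).round(4),"size",np.round(e,3))
hsv=cv2.cvtColor(p,cv2.COLOR_BGR2HSV)
for name,(x0,y0,x1,y1),z in (("board",(132,195,230,262),.050),("box",(292,156,354,217),.030)):
    print(name); v=hsv[y0:y1,x0:x1,2]
    t=cv2.threshold(v,0,255,cv2.THRESH_BINARY_INV|cv2.THRESH_OTSU); print(t[0]); rects(t[1],(x0,y0),z,60)
# outlines: warm bright wood
print("col samples board/table/boxrim",hsv[228,135],hsv[270,180],hsv[186,290],hsv[212,322],hsv[228,225])
for name,(x0,y0,x1,y1),z in (("board",(115,182,245,272),.041),("box",(278,144,368,230),.031)):
    h=hsv[y0:y1,x0:x1]; print(name,"outline"); m=((h[...,2]>120)).astype(np.uint8)*255; rects(cv2.morphologyEx(m,cv2.MORPH_CLOSE,np.ones((5,5))),(x0,y0),z,1000)
E
```

```text
board
165.0
[188.5 256. ] [0.4683 0.2525 0.05  ] size [0.179 0.022]
[180.3 248.4] [0.4846 0.2711 0.05  ] size [0.154 0.018]
[175.8 228.6] [0.5283 0.2832 0.05  ] size [0.2   0.062]
[174.9 207.5] [0.5755 0.2871 0.05  ] size [0.149 0.021]
[166.  199.5] [0.5931 0.308  0.05  ] size [0.153 0.02 ]
box
185.0
[322.  181.5] [ 0.6434 -0.0423  0.03  ] size [0.129 0.109]
col samples board/table/boxrim [ 12 160 191] [  6 124 128] [ 22  87 250] [ 17 158 250] [ 13 155 198]
board outline
[179.5 226.5] [0.5349 0.2774 0.041 ] size [0.294 0.199]
box outline
[322.5 186.5] [ 0.6325 -0.0434  0.031 ] size [0.205 0.196]
```

View pics/crop.png

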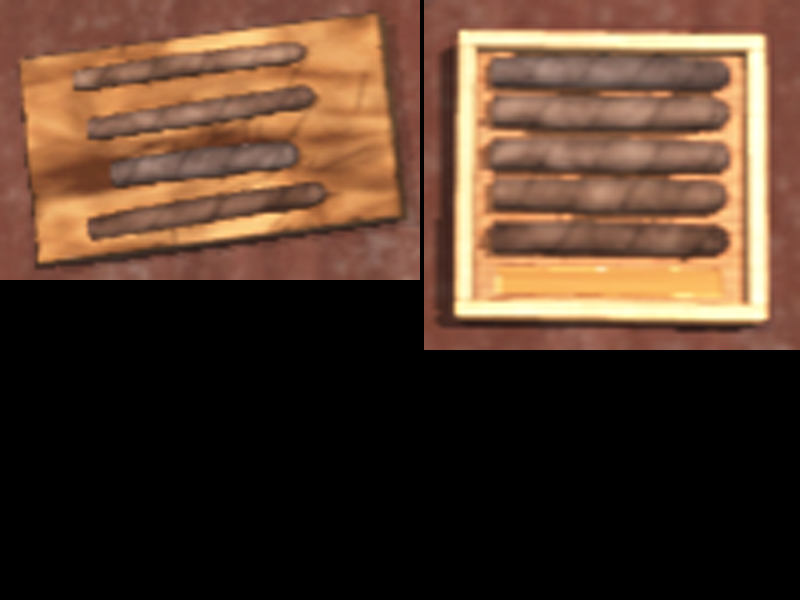

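The third cigar on the board is clearly shorter and thicker, with pixel ends at about (151,237) and (205,232). The empty place with the slip is the nearest place in the box, centred at about (322,210).

```bash
cat >> h.py <<'E'
from scipy.spatial.transform import Rotation as Ro
def quat(u):
    y=np.array([u[0],u[1],0.]);y/=np.linalg.norm(y);z=np.array([0,0,-1.])
    return Ro.from_matrix(np.c_[np.cross(y,z),y,z]).as_quat()[[3,0,1,2]]
E
python3 - <<'E'
from h import *
c=calibration("top")
E=ray_plane(c,[(151.4,237.1),(205.1,232.3)],.050); S=E.mean(0); u=E[0]-E[1]
P=ray_plane(c,[(321.9,210.2)],.019)[0]; L=ray_plane(c,[(293,210.2),(350,210.5)],.019)
print("short",S,np.linalg.norm(u),u/np.linalg.norm(u),"place",P)
d=np.load("pics/top0.npy"); print(d[210,322],d[235,178],d[228,225])
q=quat(u[:2]); env.grip(0.0)
env.movel([S[0],S[1],.25],velocity=.2,rot=q)
s=env.get_state(); print(s["time"],s["tcp_pos"],s["qpos"],s["opening"])
w=calibration("wrist"); p,dd=camera("wrist"); cv2.imwrite("pics/w1.png",p); np.save("pics/w1.npy",dd)
import json; json.dump({k:np.array(v).tolist() for k,v in w.items()},open("pics/w1.json","w"))
print("TCP pix",pix(w,[s["tcp_pos"],s["tcp_pos"]-[0,0,.019],[S[0],S[1],.059]]))
E
```

```text
short [0.51486797 0.27705354 0.05      ] 0.1196719631615584 [-0.10637827  0.99432573  0.        ] place [ 0.57838445 -0.04334556  0.019     ]
1.1013725 1.0561726 1.081365
3.45 [0.51441308 0.2777297  0.24998598] [-0.68913164  0.32835837  0.11017587  1.78417011 -0.04167142  1.03133719
  1.11512381] 0.0002960660976358613
TCP pix [[278.66948569 306.63584439]
 [278.43965914 282.43484315]
 [276.72210459 186.21742544]]
```

View pics/w1.png

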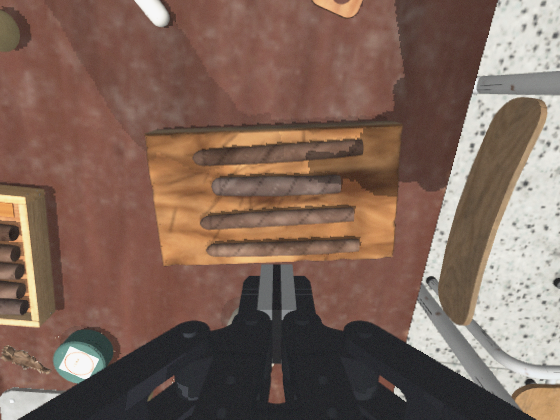

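The wrist view shows the short cigar centred at (277,186), where my estimate predicted (276.7,186.2), so the position holds. The closed fingertips reach row ~264. I'll check the tip height from depth before descending.

```bash
python3 - <<'E'
from h import *
w=calibration("wrist"); s=env.get_state(); T=s["tcp_pos"]; q=s["orientation"]; R=Ro.from_quat(np.r_[q[1:],q[0]]).as_matrix()
for dz in (.019,.032):
    for dx in (-.011,.011): print(dz,dx,pix(w,T+R@[dx,0,dz]).round(1))
d=np.load("pics/w1.npy"); Rc=cv2.Rodrigues(np.array(w["rvec"]))[0]; o=-Rc.T@np.array(w["tvec"]).ravel()
for v in (262,266,268,272,280,290):
    for x in (270,284):
        r=ray_plane(w,[(x,v)],0.)[0]-o; f=Rc[2]@r; print(v,x,d[v,x],(R.T@(o+r*d[v,x]/f-T)).round(4))
E
```

```text
0.019 -0.011 [[278.4 303.8]]
0.019 0.011 [[278.4 260. ]]
0.032 -0.011 [[278.3 288.9]]
0.032 0.011 [[278.3 247.7]]
262 270 0.36880162 [-0.0845 -0.0077  0.2088]
262 284 0.41405168 [-0.1049  0.0074  0.2497]
266 270 0.15106644 [ 0.012  -0.0035  0.0114]
266 284 0.1516364 [0.0117 0.0023 0.0119]
268 270 0.14943095 [ 0.012  -0.0035  0.0097]
268 284 0.15003587 [0.0117 0.0023 0.0102]
272 270 0.14622957 [ 0.0119 -0.0035  0.0063]
272 284 0.14537637 [0.0123 0.0022 0.0055]
280 270 0.14028391 [ 0.0118 -0.0033  0.    ]
280 284 0.13980447 [ 0.0121  0.0021 -0.0004]
290 270 0.13321005 [ 0.0119 -0.0032 -0.0074]
290 284 0.13257144 [ 0.0122  0.0019 -0.008 ]
```

The tip is about 19 mm beyond the TCP, as specified. Next I descend, hold, rise and go above the box.

```bash
python3 - <<'E'
from h import *
S=[.5147,.2772]; 
env.movel([*S,.103],velocity=.1); print(env.get_state()["tcp_pos"],env.get_state()["time"])
env.dwell(2.8); w=calibration("wrist"); p,_=camera("wrist"); p1,_=camera("side")
cv2.imwrite("pics/w2.png",np.hstack([cv2.resize(p,(400,300)),cv2.resize(p1[100:310,100:380],(400,300))]))
env.movel([*S,.25],velocity=.15)
env.movel([.5784,-.0434,.25],velocity=.2,rot=quat([0.02,1]))
s=env.get_state(); w=calibration("wrist"); p,_=camera("wrist"); cv2.imwrite("pics/w3.png",p)
print(s["time"],s["tcp_pos"],s["force"],s["qpos"],pix(w,[[.5784,-.0434,.019],[.5784,-.0434,.036]]).round(1))
E
```

```text
[0.51510846 0.27742811 0.10364289] 5.1167
10.9333 [ 0.57832094 -0.04210108  0.24990632] [ 0.02617823  0.22131418 -0.55366824] [-0.252429    0.32535557  0.27383412  1.80399262 -0.10188276  1.02612331
  1.61329106] [[276.1 175.7]
 [276.1 179.7]]
```

View pics/w2.png

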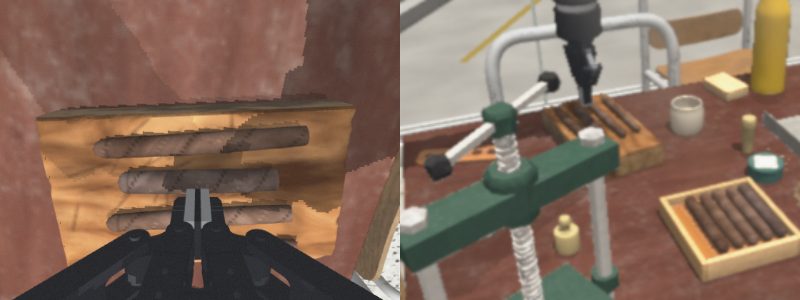

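View pics/w3.png

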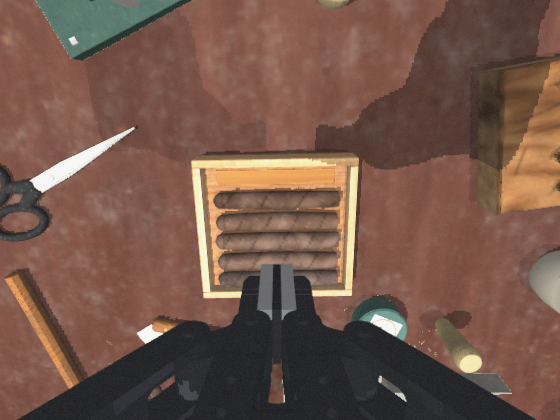

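The pointing at the short cigar looks right: the tips are over its middle, and nothing moved. Above the box, the slip is at about (277,179) against a predicted (276,176). I'll refine this from a mask.

```bash
python3 - <<'E'
from h import *
w=calibration("wrist"); s=env.get_state(); print(s["tcp_pos"])
p=cv2.imread("pics/w3.png"); hsv=cv2.cvtColor(p,cv2.COLOR_BGR2HSV)
print([ (v,*hsv[v,240:320].mean(0).round().astype(int)) for v in range(152,212,2)])
v=hsv[190:285,210:345,2]; t,m=cv2.threshold(v,0,255,cv2.THRESH_BINARY_INV|cv2.THRESH_OTSU)
# darkness profile -> cigars
r=hsv[190:262,230:330,2].mean(1); print(r.round().astype(int))
for z,uv in ((.031,[(193,161),(358,157),(352,294),(204,296)]),): 
    P=ray_plane(w,uv,z); print("box rim corners",P.round(4),P.mean(0).round(4))
print("cigars", ray_plane(w,[(277,200),(277,221),(277,241),(277,261)],.034).round(4))
print("slip",ray_plane(w,[(277,171),(277,188)],.019).round(4))
cv2.imwrite("pics/c3.png",cv2.resize(p[145:305,185:370],None,fx=3.7,fy=3.7,interpolation=cv2.INTER_CUBIC))
E
```

```text
[ 0.57836567 -0.04210032  0.24992725]
[(152, np.int64(7), np.int64(92), np.int64(76)), (154, np.int64(15), np.int64(103), np.int64(107)), (156, np.int64(16), np.int64(107), np.int64(121)), (158, np.int64(16), np.int64(106), np.int64(155)), (160, np.int64(25), np.int64(69), np.int64(245)), (162, np.int64(26), np.int64(67), np.int64(247)), (164, np.int64(25), np.int64(79), np.int64(247)), (166, np.int64(22), np.int64(91), np.int64(245)), (168, np.int64(14), np.int64(130), np.int64(228)), (170, np.int64(16), np.int64(152), np.int64(237)), (172, np.int64(16), np.int64(153), np.int64(238)), (174, np.int64(16), np.int64(152), np.int64(240)), (176, np.int64(16), np.int64(153), np.int64(239)), (178, np.int64(15), np.int64(155), np.int64(234)), (180, np.int64(15), np.int64(156), np.int64(232)), (182, np.int64(15), np.int64(156), np.int64(234)), (184, np.int64(14), np.int64(139), np.int64(225)), (186, np.int64(13), np.int64(133), np.int64(227)), (188, np.int64(13), np.int64(129), np.int64(194)), (190, np.int64(12), np.int64(124), np.int64(110)), (192, np.int64(10), np.int64(81), np.int64(73)),
[... 371 characters left out ...]
p.int64(102), np.int64(125)), (210, np.int64(12), np.int64(124), np.int64(127))]
[114  77  74  86  98 106 112 118 123 129 133 134 135 135 133 129 123 124
 131 134 135 115  85  80  89 101 111 118 125 131 138 142 146 149 148 147
 147 144 135 124 116 104  74  75  88 102 113 122 130 139 148 155 159 162
 162 158 152 145 134 125 118  95  73  76  90 103 114 123 132 141 150 157]
box rim corners [[ 0.5598 -0.1224  0.031 ]
 [ 0.5591  0.0347  0.031 ]
 [ 0.7076  0.0358  0.031 ]
 [ 0.707  -0.124   0.031 ]] [ 0.6334 -0.044   0.031 ]
cigars [[ 0.5993 -0.043   0.034 ]
 [ 0.6212 -0.0434  0.034 ]
 [ 0.6429 -0.0438  0.034 ]
 [ 0.6654 -0.0443  0.034 ]]
slip [[ 0.5736 -0.0425  0.019 ]
 [ 0.5911 -0.0428  0.019 ]]
```

View pics/c3.png

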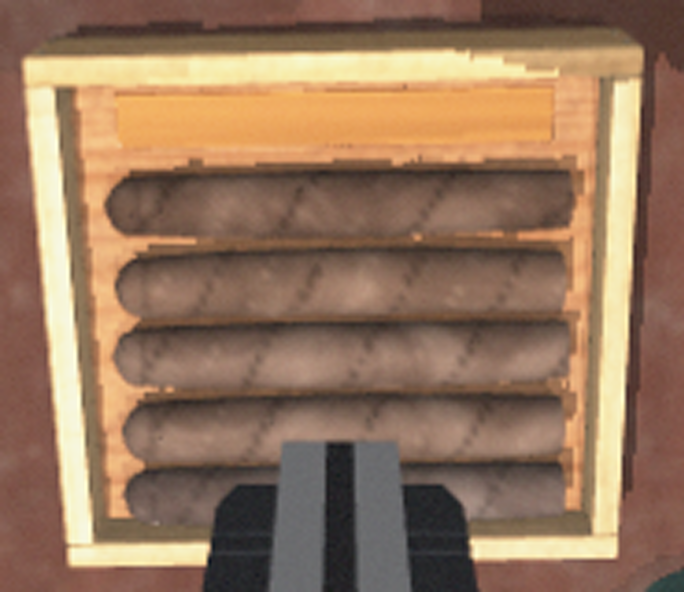

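The crop shows the slip, and so the empty place, centred at (276,176). That agrees with the prediction, and the box rim gives x 0.578, y −0.044. Descending now.

```bash
python3 - <<'E'
from h import *
env.movel([.5785,-.0445,.20],velocity=.1)
env.movel([.5785,-.0445,.080],velocity=.1); env.dwell(2.8)
s=env.get_state(); print(s["time"],s["tcp_pos"],s["force"]); q=s["orientation"]; print(Ro.from_quat(np.r_[q[1:],q[0]]).as_matrix()[:,2])
p,_=camera("wrist"); p1,_=camera("side")
cv2.imwrite("pics/w4.png",np.hstack([cv2.resize(p,(400,300)),cv2.resize(p1[150:310,240:440],(400,300))]))
E
```

```text
15.7833 [ 0.57849171 -0.0445333   0.08000113] [-0.01120251 -0.07142239  0.44939957]
[-5.19436524e-06 -8.65807803e-06 -1.00000000e+00]
```

View pics/w4.png

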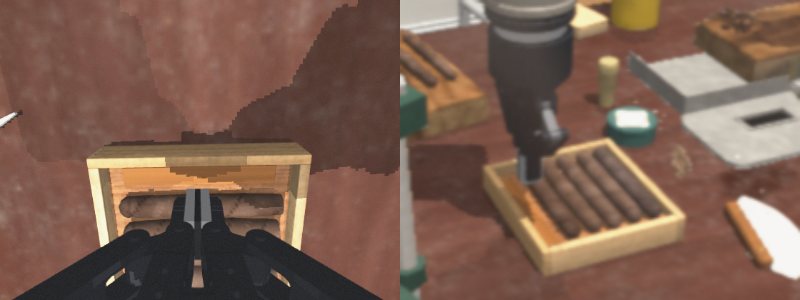

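The closed fingertips hover over the middle of the empty place in both views (left tile (197,188), right tile (530,180)), touching nothing. I'm handing the job in.

```bash
python3 -c "
from h import *
print(job.job_done())"
```

```text
the job is handed in; nothing more can be done
None
```

Job handed in: the arm pointed at the short cigar's middle and then at the empty place, each for over 2 s with the fingertips about 25 mm above, took about 16 s in all, touched nothing that I could see, and finished still pointing.

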